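Clip the storage box shut

ROBOT

A 6-joint arm with a two-finger parallel gripper is mounted at the origin on the work surface; the furniture and walls round the work are solid. World frame = base frame: x ahead of the robot, y to its left, z up, the work surface at z = 0. Lengths are in mm, angles in rad, forces in N, time in s.
With the tool pointing down it reaches from about 350 to 775 mm from the base axis. Payload 7.3 kg.
Tool frame: the origin (TCP) lies on the centre line of the jaws, within the pads' length; the fingertips stand bot.tip_reach ahead of it and the grasp point (between the pads) lies 6 mm ahead of it (bot.tip_reach is the distance from the TCP to the fingertips, in mm); z points along the fingers, y is the direction in which the jaws open and shut (so a half turn about z gives the same grasp; the last joint's range is limited). The gripper opens to 92 mm and grips with 3 to 60 N. Pads are 19 mm wide; open, the fingers measure 130 mm over their backs; the gripper's body (75 mm by 190 mm) begins 47 mm behind the grasp point.
Start: joints at [-1.397, 0.342, 1.524, -0, 1.275, -0.146], TCP at [165.07, -498.392, 251.741] pointing down, gripper open.
Joint ranges: [-2.53, 2.53], [-0.77, 2.02], [0.04, 2.7], [-1, 4.14], [0.28, 2.66], [-3.11, 3.11]. Speed limits (rad/s): [2.57, 2.57, 3.14, 3.14, 3.14, 3.14].

INTERFACE

Orientations are given as [roll, pitch, yaw] about the fixed x, y, z axes, in that order (R = Rz(yaw) Ry(pitch) Rx(roll)).
In Python, from plant import bot gives the robot as it stands.
- The arm moves only by the tool step_arm, never from a script. Its argument "deltas" is a list of rows, each a list of 6 numbers: the shift along the tool's x, y, z in mm, then the turn, a rotation vector about the tool's x, y, z in rad. A call has 1 to 5 rows; each row is the pose to reach, as a shift and turn from the pose commanded when the call began, along the tool's axes at that moment; what a row does not reach only later rows make up. A row lasts 1/12 s, in which the tool goes at most 41.7 mm and 7.16 degrees, less where a joint would pass 70% of its speed; a pose out of reach is approached as far as the arm can. A call with a gripper value outside its range is refused whole. "fingers" is the finger opening in mm, from 0 to 91.8, set as the call begins (left out, the last holds). The fingers move at their own pace and stop on an object; the grip force is fixed at half the most. Time passes only in rows, so rows that repeat a pose let the fingers close. It gives the time, the measured TCP pose, the force and the opening at its end, in the units of the state.
- bot.get_obs(): the state, without advancing time (a new reading comes with each control period).
- bot.capture(name): name is "scene" or "top"; returns a dict with "color" (384x512x3 uint8, red, green, blue), "fx", "fy", "cx", "cy" (pixels), "k1" (the pictures are not rectified: a ray, as slopes to the right and down, at radius r is drawn at 1 + k1 r^2 times it, then the intrinsics apply), "R" (3x3) and "t" (3): a world point X has camera coordinates R X + t. Camera axes: x right, y down, z forward; pixel columns grow to the right and rows downward; lengths in mm; the calibration is good to about 2 mm. A picture is of the moment at which its call begins. There is no depth.
- bot.close_job(): hands the job in, once; it reports no verdict.
Trained networks look in a picture, given as the dict that the camera call returned (one of the last four; its "shot" number tells which), for a name from the list of things; names that differ only in an ending like _2 or _b are one class to them, and where a whole thing is asked for, a point or a joint stands for the part that bears it (a point fixed in the world has none). Each returns a list of dicts, best first, with "p" (0 to 1); they miss things now and then, are a little off and sometimes report something else, mostly with a low value. They report only what shows in the picture. A call takes as long as a camera call.
- bot.boxes_of(query, picture): "rect" ([centre column, centre row, width, height] in pixels, round what is visible of it).
The state is a dict: "time": time; "joint_positions": joint angles; "dq": joint speeds; "tau": joint torques, N m; "tool_pos": TCP position; "tcp_rot": TCP orientation; "contact_force": force on the tool from outside, world axes, zero at the start; "moment": the same for the moment, N m; "grip_width": finger opening in mm.
Only numpy, scipy, OpenCV 4.12 (cv2) and the standard library are available. Lean on these libraries where they do the work, as an engineer would, in place of code of your own. Each camera call takes 0.05 s, during which the arm holds its last target. There are 200 camera calls.

TASK

Two identical small-parts boxes stand on the bench; one is already clipped shut, the other has its lid down but its three clips (front, left end, right end) still stand open. Fold each of those three clips down until it lies flat against the wall of its box, and leave the box standing about where it is.

Things in the scene. Friction and masses are not known exactly. Their poses are not given: they have to be found in the camera images.
- storage_box: Box to clip shut: grey tub 90 (x) x 130 (y) mm, black lid 98 x 138 mm with its top 61 mm up; loose, full, about 1.8 kg. Origin: centre of the underside. z up; -x is its front, +x its back (lid hinge, no clip), +y its left end, -y its right end. A clip hangs on the lid rim at the middle of the front, left and right sides, hinge 52 mm up. The second box is identical but its clips are shut.
- clip_front (a joint): Grey flap 40 mm wide, 4 thick, reaching 34 mm from its hinge, which runs along the box's y at x = -52 mm. Angle, rad: 0 = shut, hanging straight down (stop), free edge 18 mm above the bench, outer face 2 to 4 mm outside the hinge line; 1.57 = straight out, level; more = tilted up. Stays where left; 1 to 2 N at the edge turns it: push its upper face down, then in to the box.
- clip_left (a joint): Identical flap on the box's left end: hinge along the box's x at y = +72 mm, 52 mm up. Same angle meaning and behaviour as the front clip; it opens outward, away from the box.
- clip_right (a joint): Identical flap on the box's right end: hinge along the box's x at y = -72 mm, 52 mm up. Same angle meaning and behaviour as the front clip; it opens outward, away from the box.

How it is judged (in metres and radians):
At the end, for the whole second after the job is handed in: All three clips of the box are folded down to within 0.2 rad (11 degrees) of hanging flat against its walls, and the box stands level and still, within 60 mm of where it began (value of joint each of clip_front, clip_left, clip_right below 0.2 rad and angle between storage_box's own z axis and vertical below 0.1 rad and distance of storage_box from where it was at the start of the episode below 0.06 m and linear speed of storage_box below 0.02 m/s); the robot touches nothing.
It also fails if it takes over 51 s, if anything falls off the work surface, if the arm or the gripper's body presses on something with over 40 N, if the wrist force passes 120 N, or if a joint passes its speed limit or range.

## Working session

There is one attempt and no reset: what is moved stays moved. The work goes in short steps, Python scripts to look and compute and a tool call to move; the robot and the scene stay as the last step left them, time stands still between calls to the robot, and variables do not carry over. Pictures are saved under pics/ and viewed, about 8 in all and at most 12, crops included, and the job is handed in when it is done.

Besides the shell and the picture viewer there is one more tool, called after "Request:" by a JSON object that holds its "api" and its "payload". step_arm: Moves the arm, as the interface text tells. Its arguments: {"type":"object","properties":{"deltas":{"type":"array"},"fingers":{"type":"number"}},"required":["deltas"]}

```bash
mkdir -p pics; ls
python3 - <<'E'
from plant import bot
import cv2
print(bot.tip_reach, bot.get_obs())
for n in("scene","top"):
    c=bot.capture(n); cv2.imwrite(f"pics/{n}0.png",c["color"][:,:,::-1])
    print(n,{k:c[k] for k in c if k!="color"})
    for q in("storage_box","clip_front","clip_left","clip_right"): print(q,[(d['rect'],round(d['p'],2)) for d in bot.boxes_of(q,c)])
E
```

```text
pics
25.0 {'time': 0.0, 'joint_positions': array([-1.39698981e+00,  3.42738489e-01,  1.52502155e+00, -2.20526785e-05,
        1.27539456e+00, -1.45997517e-01]), 'dq': array([-0.00074987, -0.00080708, -0.00106793, -0.0002236 ,  0.00026069,
        0.00241963]), 'tau': array([ 2.09024515e-04, -4.31244421e+01, -2.44222820e+01,  7.19266268e-02,
        5.60265896e-02, -1.28948964e-04]), 'tool_pos': array([ 165.00143272, -498.00654413,  251.03517047]), 'tcp_rot': array([-3.14004426e+00, -2.06367678e-04,  3.19810306e-01]), 'contact_force': array([-0.59097006, -0.56386614, -0.64543823]), 'moment': array([0.03747648, 0.01643879, 0.00688041]), 'grip_width': 91.7211978017487}
scene {'fx': 355.6239479789726, 'fy': 355.6239479789726, 'cx': 255.17232816776342, 'cy': 191.47745502210387, 'k1': 0.03670441420724524, 'R': array([[-0.4411446 , -0.89738761,  0.00932342],
       [-0.44602502,  0.21022167, -0.86998192],
       [ 0.778751  , -0.3879463 , -0.49299547]]), 't': array([269.40516443, 283.46630607, 756.96326043]), 'shot': 1}
storage_box [([150.3, 228.7, 72.1, 41.2], 0.62)]
clip_front []
clip_left []
clip_right [([182.2, 217.3, 14.7, 7.2], 0.68)]
top {'fx': 443.0338847664641, 'fy': 443.0338847664641, 'cx': 248.76312108823274, 'cy': 197.87070951855924, 'k1': -0.1299050732850249, 'R': array([[-0.01597703, -0.99986327, -0.00426309],
       [-0.99890755,  0.01614873, -0.04385125],
       [ 0.0439141 ,  0.00355782, -0.99902898]]), 't': array([  64.30511402,  486.28791532, 1436.55394115]), 'shot': 2}
storage_box [([150.5, 193.4, 63.4, 44.4], 0.81)]
clip_front [([147.4, 209.6, 12.5, 10.1], 0.67)]
clip_left [([125.1, 186.8, 8.6, 8.7], 0.66)]
clip_right [([179.3, 191.7, 10.8, 13.7], 0.44)]
```

Run:
```python
import cv2,numpy as np
a=cv2.imread("pics/scene0.png");b=cv2.imread("pics/top0.png")
cv2.imwrite("pics/full0.png",np.vstack([cv2.resize(np.hstack([a,b]),(800,300)),np.hstack([cv2.resize(a[190:265,100:200],(400,300),interpolation=2),cv2.resize(b[155:230,100:200],(400,300),interpolation=2)])]))
```

```text
(no output)
```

View pics/full0.png

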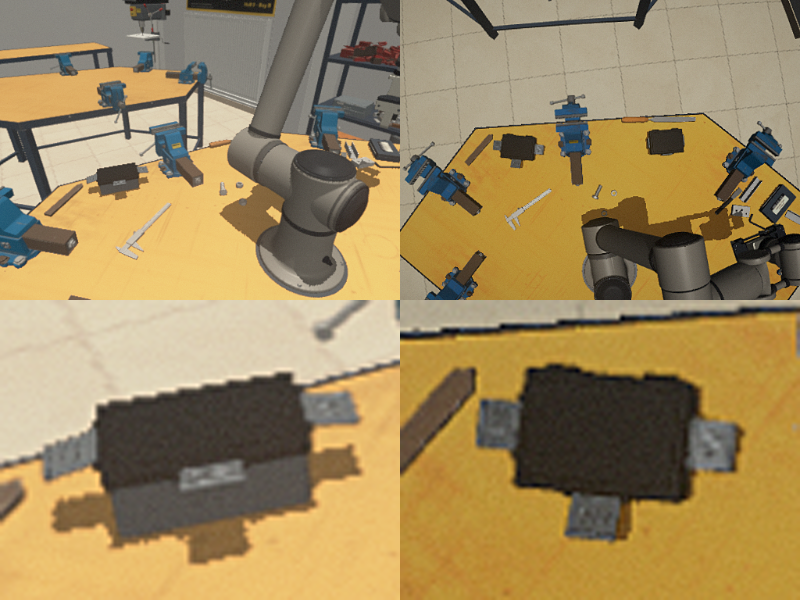

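The open box is the left one in the top view (lid about px 130–174 × 172–204). Its clips stand out roughly level at the front (147,209), left (125,187) and right (179,192). A vise stands about 40 mm beyond the right clip. The box at the right of the picture is the shut one.

```bash
cat > h.py <<'E'
import numpy as np,cv2
from scipy.optimize import least_squares
def proj(c,P):
    X=np.atleast_2d(P)@c["R"].T+c["t"]; s=X[:,:2]/X[:,2:]
    s=s*(1+c["k1"]*(s**2).sum(1,keepdims=True))
    return s*[c["fx"],c["fy"]]+[c["cx"],c["cy"]]
def unproj(c,uv,z):
    f=lambda p:(proj(c,[p[0],p[1],z])[0]-uv)
    return least_squares(f,[500,200]).x
def lid(c,roi):
    x0,y0,x1,y1=roi
    g=c["color"][y0:y1,x0:x1].max(2)
    m=(g<75).astype(np.uint8)
    n,l,s,_=cv2.connectedComponentsWithStats(m,connectivity=4); k=1+s[1:,4].argmax()
    m=(l==k).astype(np.uint8); m=cv2.morphologyEx(m,cv2.MORPH_OPEN,np.ones((5,5)))
    p=np.argwhere(m)[:,::-1]+[x0,y0]
    return p.astype(float)
def world(box,P):
    x,y,a=box; c,s=np.cos(a),np.sin(a); P=np.atleast_2d(P)
    return np.c_[x+c*P[:,0]-s*P[:,1],y+s*P[:,0]+c*P[:,1],P[:,2]]
E
python3 - <<'E'
from plant import bot
from h import *
c=bot.capture("top")
p=lid(c,(115,160,190,225))
W=np.array([unproj(c,q,61) for q in p])
r=cv2.minAreaRect(W.astype(np.float32)); print("rect",r,len(p))
ctr=W.mean(0);print("mean",ctr)
for n,q in dict(vise_l=(198,165),vise_l2=(203,190),fr=(147.4,209.6),le=(125.1,186.8),ri=(179.3,191.7)).items():
    print(n,unproj(c,q,52),unproj(c,q,120))
s=bot.capture("scene")
for n,(x0,y0,x1,y1) in {}.items(): pass
a=r[2]; a=(a+45)%90-45
box=(*ctr,np.radians(a)); print(box)
L=[(sx*49,sy*69,61) for sx,sy in((1,1),(1,-1),(-1,-1),(-1,1))]
C=[(-52-34,-20,52),(-52-34,20,52),(-20,106,52),(20,106,52),(-20,-106,52),(20,-106,52)]
out=[]
for cam,(u,v) in((s,(100,190)),(c,(100,155))):
    im=cv2.resize(cam["color"][v:v+75,u:u+100,::-1],(400,300),interpolation=2)
    for P,col in((L,(0,255,0)),(C,(0,0,255))):
        for q in proj(cam,world(box,P)): cv2.circle(im,tuple(int(z) for z in (q+.5-[u,v])*4),3,col,-1)
    out.append(im)
cv2.imwrite("pics/ov1.png",np.hstack(out))
E
```

```text
rect ((521.1917114257812, 367.800048828125), (140.56231689453125, 98.83641815185547), 84.16316223144531) 1306
mean [521.04922558 367.45330809]
vise_l [593.13112345 216.7526607 ] [584.92943933 208.74517318]
vise_l2 [512.86954968 201.54829232] [508.55308211 194.27680164]
fr [453.17033392 380.80995724] [451.74372223 364.86095931]
le [527.49240141 453.25699913] [522.46808645 433.80106217]
ri [508.71785776 277.46009663] [504.60236086 266.51394839]
(np.float64(521.0492255751003), np.float64(367.4533080894209), np.float64(-0.10187203696603804))
```

View pics/ov1.png

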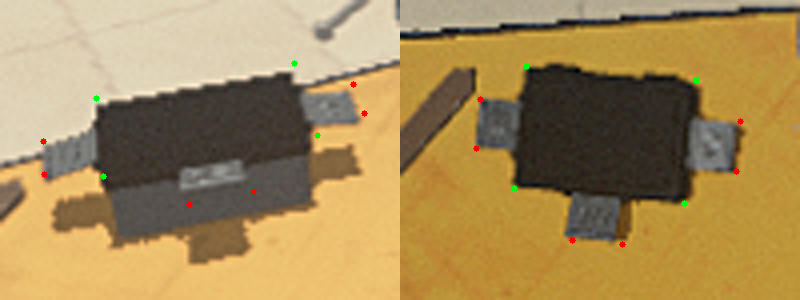

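```bash
cat > d.py <<'E'
import sys,numpy as np
from scipy.spatial.transform import Rotation as Ro
from plant import bot
BOX=(520,367.5,-0.095)
def go(T,yaw,o=None):
    o=o or bot.get_obs(); R=Ro.from_euler("xyz",o["tcp_rot"]); G=Ro.from_euler("xyz",[np.pi,0,yaw])
    return np.r_[R.inv().apply(np.array(T)-o["tool_pos"]),(R.inv()*G).as_rotvec()].round(3)
def w(P):  # box frame xy, tip height -> TCP target
    x,y,a=BOX; c,s=np.cos(a),np.sin(a)
    return [x+c*P[0]-s*P[1],y+s*P[0]+c*P[1],P[2]+bot.tip_reach]
if __name__=="__main__":
    a=[float(v) for v in sys.argv[2:]]
    o=bot.get_obs(); print(round(o["time"],2),o["tool_pos"].round(1),o["contact_force"].round(1))
    T=a[:3] if sys.argv[1]=="w" else w(a[:3])
    print(go(T,a[3],o))
E
python3 d.py w 420 -60 260 -0.095; python3 d.py b -70 0 110 -0.095
```

```text
0.6 [ 165.1 -498.4  251.8] [ 0.2 -0.5 -0. ]
[ 379.813 -336.028   -8.282    0.      -0.       0.415]
0.6 [ 165.1 -498.4  251.8] [ 0.2 -0.5 -0. ]
[ 5.45072e+02 -7.38647e+02  1.16654e+02  0.00000e+00 -0.00000e+00
  4.15000e-01]
```

Request:
{"api": "step_arm", "payload": {"deltas": [[380,-336,-8,0,0,0.415],[380,-336,-8,0,0,0.415],[380,-336,-8,0,0,0.415],[380,-336,-8,0,0,0.415],[380,-336,-8,0,0,0.415]], "fingers": 0}}

```text
time: 1.02
tool_pos: [268.9, -319.3, 255.1]
tcp_rot: [3.141, -0.0, -0.099]
contact_force: [0.7, -0.7, -0.7]
grip_width: 63.1
```

```bash
python3 d.py w 420 -60 260 -0.095
```

```text
1.02 [ 268.9 -319.3  255.1] [ 0.7 -0.7 -0.7]
[ 1.24696e+02 -2.72956e+02 -4.97800e+00  0.00000e+00 -0.00000e+00
 -4.00000e-03]
```

Request:
{"api": "step_arm", "payload": {"deltas": [[125,-273,-5,0,0,0],[125,-273,-5,0,0,0],[125,-273,-5,0,0,0],[125,-273,-5,0,0,0],[125,-273,-5,0,0,0]]}}

```text
time: 1.43
tool_pos: [373.4, -138.7, 258.8]
tcp_rot: [3.141, -0.001, -0.096]
contact_force: [0.6, -1.1, 0.9]
grip_width: 29.6
```

```bash
python3 d.py w 450 374 250 -0.095
```

```text
1.43 [ 373.4 -138.7  258.8] [ 0.6 -1.1  0.9]
[ 2.73660e+01 -5.17672e+02  8.57000e+00  1.00000e-03 -1.00000e-03
 -1.00000e-03]
```

Request:
{"api": "step_arm", "payload": {"deltas": [[27,-518,0,0,0,0],[27,-518,0,0,0,0],[27,-518,0,0,0,0],[27,-518,0,0,0,0],[27,-518,0,0,0,0]]}}

```text
time: 1.85
tool_pos: [403.2, 67.6, 258.8]
tcp_rot: [3.142, -0.001, -0.095]
contact_force: [0.8, -1.3, 0.0]
grip_width: 0.4
```

```bash
python3 d.py w 450 374 250 -0.095
```

```text
1.85 [403.2  67.6 258.8] [ 0.8 -1.3  0. ]
[ 1.74250e+01 -3.09479e+02  8.74700e+00  0.00000e+00 -1.00000e-03
 -0.00000e+00]
```

Request:
{"api": "step_arm", "payload": {"deltas": [[17,-309,9,0,0,0],[17,-309,9,0,0,0],[17,-309,9,0,0,0],[17,-309,9,0,0,0],[17,-309,9,0,0,0]]}}

```text
time: 2.27
tool_pos: [434.3, 273.7, 252.4]
tcp_rot: [-3.142, -0.0, -0.095]
contact_force: [1.5, -0.5, 0.1]
grip_width: 0.6
```

```bash
python3 d.py b -72 0 115 -0.095
```

```text
2.27 [434.3 273.7 252.4] [ 1.5 -0.5  0.1]
[   4.407 -101.499  112.44    -0.      -0.       0.   ]
```

Request:
{"api": "step_arm", "payload": {"deltas": [[4,-40,20,0,0,0],[4,-80,40,0,0,0],[4,-102,80,0,0,0],[4,-102,112,0,0,0],[4,-102,112,0,0,0]]}}

```text
time: 2.68
tool_pos: [444.2, 372.0, 132.6]
tcp_rot: [3.133, 0.011, -0.093]
contact_force: [-1.8, -0.5, -1.0]
grip_width: 0.3
```

Run:
```python
from d import *; from h import *
print(go(w((-72,0,22)),-0.095))
out=[]
for n,(u,v) in(("scene",(80,130)),("top",(80,120))):
    c=bot.capture(n); out.append(cv2.resize(c["color"][v:v+150,u:u+130,::-1],(400,460),interpolation=2))
cv2.imwrite("pics/f2.png",np.hstack(out))
```

```text
[ 4.8020e+00 -3.4280e+00  8.5483e+01  8.0000e-03  1.1000e-02  2.0000e-03]
```

View pics/f2.png

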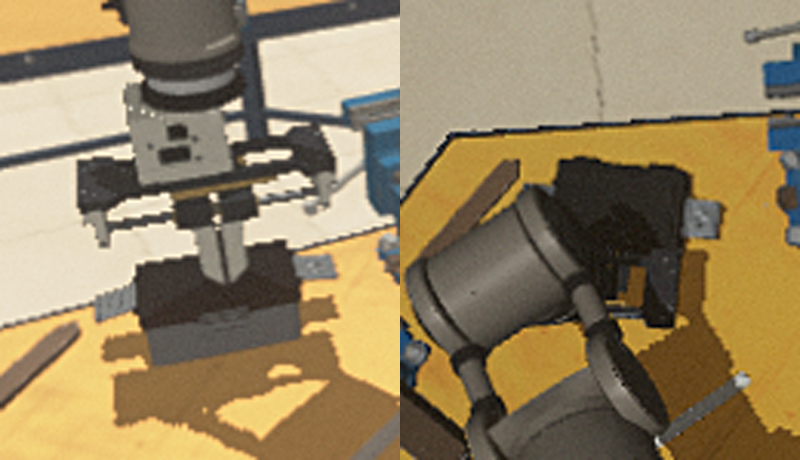

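The gripper is centred over the front clip, fingers closed, at about (222,280) in the left panel. The vise is well to the right. Now pressing the front clip down.

Request:
{"api": "step_arm", "payload": {"deltas": [[2,0,17,0,0,0],[2,0,34,0,0,0],[2,0,51,0,0,0],[2,0,68,0,0,0],[2,0,80,0,0,0]]}}

```text
time: 3.2
tool_pos: [452.2, 372.4, 63.2]
tcp_rot: [-3.138, -0.004, -0.097]
contact_force: [-0.9, 0.6, 2.5]
grip_width: 0.6
```

```bash
python3 d.py b -65 0 23 -0.095
```

```text
3.2 [452.2 372.4  63.2] [-0.9  0.6  2.5]
[ 2.8690e+00 -1.5300e+00  1.5256e+01 -3.0000e-03 -4.0000e-03 -2.0000e-03]
```

Request:
{"api": "step_arm", "payload": {"deltas": [[0,0,6,0,0,0],[0,0,10,0,0,0],[1,0,11,0,0,0],[2,0,11,0,0,0],[2,0,11,0,0,0]]}}

```text
time: 3.62
tool_pos: [452.9, 372.2, 50.4]
tcp_rot: [-3.141, -0.001, -0.095]
contact_force: [-0.5, 0.0, 1.1]
grip_width: 0.4
```

```bash
python3 d.py b -65.5 0 23 -0.095
```

```text
3.62 [452.9 372.2  50.4] [-0.5  0.   1.1]
[ 1.728e+00 -1.672e+00  2.434e+00 -1.000e-03 -1.000e-03 -0.000e+00]
```

Request:
{"api": "step_arm", "payload": {"deltas": [[0.5,0,2,0,0,0],[1,0,2,0,0,0],[1.5,0,2,0,0,0],[2,0,2,0,0,0],[2.5,0,2,0,0,0]]}}

```text
time: 4.03
tool_pos: [454.8, 372.0, 47.5]
tcp_rot: [-3.141, -0.0, -0.095]
contact_force: [-1.1, 1.8, 2.3]
grip_width: 0.0
```

Request:
{"api": "step_arm", "payload": {"deltas": [[0.5,0,0,0,0,0],[1,0,0,0,0,0],[1.5,0,0,0,0,0],[2,0,0,0,0,0],[2,0,0,0,0,0]]}}

```text
time: 4.45
tool_pos: [456.6, 371.7, 47.3]
tcp_rot: [3.141, 0.0, -0.095]
contact_force: [-0.3, 0.0, 2.0]
grip_width: 0.2
```

Request:
{"api": "step_arm", "payload": {"deltas": [[0.5,0,0,0,0,0],[1,0,0,0,0,0],[1.5,0,0,0,0,0],[2,0,0,0,0,0],[2,0,0,0,0,0]]}}

```text
time: 4.87
tool_pos: [457.0, 371.6, 47.1]
tcp_rot: [3.141, 0.003, -0.095]
contact_force: [-7.8, 2.1, 4.8]
grip_width: 0.4
```

Request:
{"api": "step_arm", "payload": {"deltas": [[0.5,0,0,0,0,0],[1,0,0,0,0,0],[1.5,0,0,0,0,0],[2,0,0,0,0,0],[2,0,0,0,0,0]]}}

```text
time: 5.28
tool_pos: [457.2, 371.6, 47.0]
tcp_rot: [3.14, 0.007, -0.095]
contact_force: [-14.2, 2.9, 7.0]
grip_width: 0.7
```

Force rose to 14 N with no further travel, so the front clip is at its stop. I'll back off, rise and turn for the left clip.

Request:
{"api": "step_arm", "payload": {"deltas": [[-8,0,0,0,0,0],[-16,0,0,0,0,0],[-20,0,-30,0,0,0],[-20,0,-65,0,0,0],[-20,0,-95,0,0,0]]}}

```text
time: 5.7
tool_pos: [440.4, 373.0, 143.5]
tcp_rot: [3.141, -0.0, -0.095]
contact_force: [1.1, 0.3, 0.7]
grip_width: 0.2
```

```bash
sed -i 's/BOX=(520/BOX=(521.5/' d.py; python3 d.py b 0 95 115 1.476
```

```text
5.7 [440.4 373.  143.5] [1.1 0.3 0.7]
[ 8.1279e+01 -9.7176e+01  3.3890e+00  1.0000e-03  1.0000e-03 -1.5710e+00]
```

Request:
{"api": "step_arm", "payload": {"deltas": [[16,-20,0,0,0,-0.12],[32,-40,0,0,0,-0.24],[48,-60,0,0,0,-0.36],[64,-80,0,0,0,-0.48],[81,-97,0,0,0,-0.6]]}}

```text
time: 6.12
tool_pos: [531.2, 463.0, 142.2]
tcp_rot: [3.141, -0.0, 0.511]
contact_force: [0.2, -0.2, -0.3]
grip_width: 0.9
```

Request:
{"api": "step_arm", "payload": {"deltas": [[0,0,0,0,0,-0.12],[0,0,0,0,0,-0.24],[0,0,0,0,0,-0.36],[0,0,0,0,0,-0.48],[0,0,0,0,0,-0.6]]}}

```text
time: 6.53
tool_pos: [530.6, 461.8, 141.8]
tcp_rot: [3.141, 0.001, 1.111]
contact_force: [-0.4, -0.2, 0.7]
grip_width: 0.3
```

Request:
{"api": "step_arm", "payload": {"deltas": [[0,0,0,0,0,-0.12],[0,0,0,0,0,-0.24],[0,0,0,0,0,-0.36],[0,0,0,0,0,-0.371],[0,0,0,0,0,-0.371]]}}

```text
time: 6.95
tool_pos: [530.6, 461.9, 142.1]
tcp_rot: [3.141, 0.0, 1.473]
contact_force: [0.2, -0.1, -0.9]
grip_width: 0.6
```

```bash
python3 d.py b 0 92 60 1.476
```

```text
6.95 [530.6 461.9 142.1] [ 0.2 -0.1 -0.9]
[-2.820e+00 -9.800e-02  5.707e+01  0.000e+00  0.000e+00 -3.000e-03]
```

Request:
{"api": "step_arm", "payload": {"deltas": [[-2,0,20,0,0,0],[-3,0,40,0,0,0],[-3,0,58,0,0,0],[-3,0,72,0,0,0],[-3,0,82,0,0,0]]}}

```text
time: 7.37
tool_pos: [530.3, 459.2, 59.4]
tcp_rot: [3.141, -0.0, 1.472]
contact_force: [-0.2, 1.1, 1.7]
grip_width: 0.2
```

Request:
{"api": "step_arm", "payload": {"deltas": [[0,0,5,0,0,0],[0,0,10,0,0,0],[0,0,12,0,0,0],[-0.5,0,12,0,0,0],[-1,0,12,0,0,0]]}}

```text
time: 7.78
tool_pos: [530.4, 458.3, 48.8]
tcp_rot: [3.141, -0.001, 1.475]
contact_force: [0.3, 2.1, -0.1]
grip_width: 0.3
```

Request:
{"api": "step_arm", "payload": {"deltas": [[-0.5,0,0,0,0,0],[-1,0,0,0,0,0],[-1.5,0,0,0,0,0],[-2,0,0,0,0,0],[-2.5,0,0,0,0,0]]}}

```text
time: 8.2
tool_pos: [530.1, 455.6, 48.5]
tcp_rot: [3.141, -0.0, 1.476]
contact_force: [0.5, 0.4, 0.6]
grip_width: 0.4
```

```bash
python3 d.py b 0 85 23 1.476
```

```text
8.2 [530.1 455.6  48.5] [0.5 0.4 0.6]
[-3.505 -0.172  0.481  0.    -0.    -0.   ]
```

Request:
{"api": "step_arm", "payload": {"deltas": [[-0.5,0,0,0,0,0],[-1,0,0,0,0,0],[-1.5,0,0,0,0,0],[-2,0,0,0,0,0],[-2.5,0,0,0,0,0]]}}

```text
time: 8.62
tool_pos: [529.9, 455.1, 48.6]
tcp_rot: [3.14, -0.004, 1.476]
contact_force: [1.4, 10.4, -2.3]
grip_width: 0.4
```

Request:
{"api": "step_arm", "payload": {"deltas": [[-0.5,0,0,0,0,0],[-1,0,0,0,0,0],[-1.5,0,0,0,0,0],[-1.5,0,0,0,0,0],[-1.5,0,0,0,0,0]]}}

```text
time: 9.03
tool_pos: [529.4, 454.0, 48.6]
tcp_rot: [3.141, -0.004, 1.476]
contact_force: [0.8, 10.6, -1.6]
grip_width: 0.3
```

Request:
{"api": "step_arm", "payload": {"deltas": [[8,0,0,0,0,0],[16,0,0,0,0,0],[18,0,-30,0,0,0],[18,0,-65,0,0,0],[18,0,-100,0,0,0]]}}

```text
time: 9.45
tool_pos: [530.7, 469.4, 148.2]
tcp_rot: [-3.139, 0.003, 1.476]
contact_force: [0.7, 0.6, 0.8]
grip_width: 0.6
```

```bash
sed -i 's/367.5/369/' d.py; python3 d.py b 0 -92 120 1.476
```

```text
9.45 [530.7 469.4 148.2] [0.7 0.6 0.8]
[-1.92766e+02  2.97000e-01  3.79000e+00 -2.00000e-03  3.00000e-03
  0.00000e+00]
```

Request:
{"api": "step_arm", "payload": {"deltas": [[-40,0,0,0,0,0],[-80,0,0,0,0,0],[-120,0,0,0,0,0],[-160,0,0,0,0,0],[-193,0,0,0,0,0]]}}

```text
time: 9.87
tool_pos: [512.3, 275.0, 148.4]
tcp_rot: [-3.141, 0.002, 1.476]
contact_force: [1.0, 0.2, -0.6]
grip_width: 0.7
```

Run:
```python
from d import *; from h import *
print(bot.get_obs()["tool_pos"],go(w((0,-92,23)),1.476))
out=[]
for n,(u,v) in(("scene",(100,110)),("top",(100,100))):
    c=bot.capture(n); out.append(cv2.resize(c["color"][v:v+150,u:u+130,::-1],(400,460),interpolation=2))
cv2.imwrite("pics/f3.png",np.hstack(out))
```

```text
[512.34111829 274.97055177 148.40405352] [ 2.630e+00  2.590e-01  1.004e+02 -1.000e-03  2.000e-03 -0.000e+00]
```

View pics/f3.png

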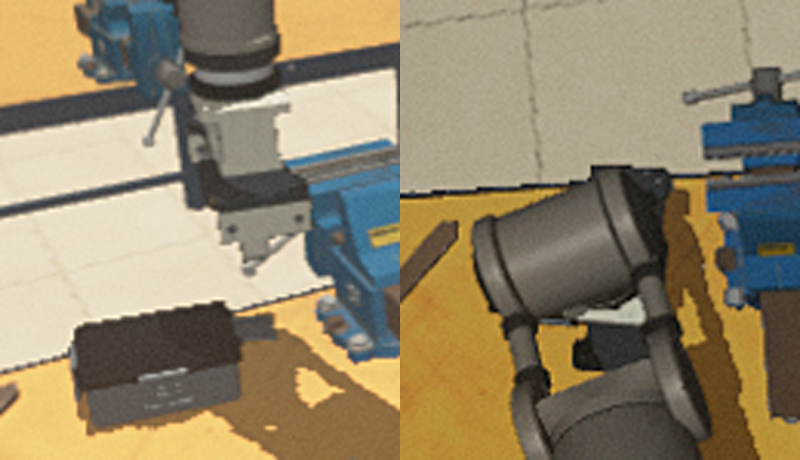

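The vise's left edge (panel 2, x≈705) is about 10–15 mm outside the gripper body's envelope. For more clearance I'll shift inward and back, and turn the far end away from the vise, before descending.

Request:
{"api": "step_arm", "payload": {"deltas": [[6,-8,0,0,0,-0.08],[6,-8,15,0,0,-0.08],[6,-8,30,0,0,-0.08],[6,-8,40,0,0,-0.08],[6,-8,50,0,0,-0.08]]}}

```text
time: 10.38
tool_pos: [505.6, 284.7, 97.5]
tcp_rot: [-3.141, 0.0, 1.556]
contact_force: [-0.3, -0.3, -0.3]
grip_width: 0.4
```

Request:
{"api": "step_arm", "payload": {"deltas": [[0,0,10,0,0,0],[0,0,20,0,0,0],[0,0,30,0,0,0],[0,0,36,0,0,0],[0,0,40,0,0,0]]}}

```text
time: 10.8
tool_pos: [505.8, 282.7, 58.0]
tcp_rot: [-3.141, 0.002, 1.556]
contact_force: [-0.6, -7.5, 6.1]
grip_width: 0.2
```

```bash
python3 d.py b -8 -85 23 1.556
```

```text
10.8 [505.8 282.7  58. ] [-0.6 -7.5  6.1]
[ 2.429e+00 -4.020e-01  9.967e+00 -0.000e+00  2.000e-03 -0.000e+00]
```

Request:
{"api": "step_arm", "payload": {"deltas": [[-3,0,0,0,0,0],[-4,0,3,0,0,0],[-4,0,6,0,0,0],[-4,0,9,0,0,0],[-4,0,10,0,0,0]]}}

```text
time: 11.22
tool_pos: [505.3, 280.3, 47.7]
tcp_rot: [-3.141, 0.0, 1.556]
contact_force: [0.0, 0.1, -0.3]
grip_width: 0.4
```

Request:
{"api": "step_arm", "payload": {"deltas": [[0.5,0,0,0,0,0],[1,0,0,0,0,0],[1.5,0,0,0,0,0],[2,0,0,0,0,0],[2.5,0,0,0,0,0]]}}

```text
time: 11.63
tool_pos: [505.6, 282.4, 48.4]
tcp_rot: [-3.142, 0.001, 1.556]
contact_force: [-0.0, -4.0, 0.0]
grip_width: 0.6
```

```bash
python3 d.py b -8 -85 23 1.556
```

```text
11.63 [505.6 282.4  48.4] [-0. -4.  0.]
[ 2.781e+00 -1.630e-01  3.610e-01 -0.000e+00  1.000e-03 -0.000e+00]
```

Request:
{"api": "step_arm", "payload": {"deltas": [[0.5,0,0,0,0,0],[1,0,0,0,0,0],[1.5,0,0,0,0,0],[2,0,0,0,0,0],[2,0,0,0,0,0]]}}

```text
time: 12.05
tool_pos: [505.6, 282.8, 48.3]
tcp_rot: [-3.141, 0.003, 1.556]
contact_force: [0.5, -10.5, 1.7]
grip_width: 0.9
```

Request:
{"api": "step_arm", "payload": {"deltas": [[0.5,0,0,0,0,0],[1,0,0,0,0,0],[1.5,0,0,0,0,0],[2,0,0,0,0,0],[2,0,0,0,0,0]]}}

```text
time: 12.47
tool_pos: [505.5, 284.0, 48.3]
tcp_rot: [-3.14, 0.004, 1.555]
contact_force: [0.3, -13.3, 2.7]
grip_width: 0.3
```

Both end clips stopped at a spacing of about 171 mm, which matches 2×(72+4+9.5). Backing off and clearing the view.

Request:
{"api": "step_arm", "payload": {"deltas": [[-5,0,0,0,0,0],[-9,0,0,0,0,0],[-9,0,-30,0,0,0],[-9,0,-65,0,0,0],[-9,0,-100,0,0,0]]}}

```text
time: 12.88
tool_pos: [505.0, 277.7, 149.0]
tcp_rot: [-3.14, 0.0, 1.556]
contact_force: [1.8, 1.0, -0.8]
grip_width: 0.1
```

Request:
{"api": "step_arm", "payload": {"deltas": [[0,0,-41,0,0,0],[0,0,-82,0,0,0],[0,-40,-110,0,0,0],[0,-80,-110,0,0,0],[0,-120,-110,0,0,0]]}}

```text
time: 13.3
tool_pos: [387.9, 279.9, 260.4]
tcp_rot: [3.137, -0.003, 1.555]
contact_force: [-0.5, 1.1, 0.7]
grip_width: 0.3
```

Request:
{"api": "step_arm", "payload": {"deltas": [[-40,0,0,0,0,0],[-80,0,0,0,0,0],[-120,0,0,0,0,0],[-160,0,0,0,0,0],[-200,0,0,0,0,0]]}}

```text
time: 13.72
tool_pos: [384.7, 78.5, 258.7]
tcp_rot: [3.14, -0.001, 1.558]
contact_force: [2.0, 0.1, -0.5]
grip_width: 0.3
```

Request:
{"api": "step_arm", "payload": {"deltas": [[-40,0,0,0,0,0],[-80,0,0,0,0,0],[-80,0,0,0,0,0],[-80,0,0,0,0,0],[-80,0,0,0,0,0]]}}

```text
time: 14.13
tool_pos: [384.0, -0.3, 258.5]
tcp_rot: [3.141, -0.001, 1.555]
contact_force: [0.0, 0.3, 0.9]
grip_width: 0.3
```

Run:
```python
from d import *; from h import *
out=[]
for n,(u,v) in(("scene",(100,190)),("top",(100,155))):
    c=bot.capture(n); out.append(cv2.resize(c["color"][v:v+75,u:u+100,::-1],(400,300),interpolation=2))
    for q in("clip_front","clip_left","clip_right"): print(n,q,[(d['rect'],round(d['p'],2)) for d in bot.boxes_of(q,c)])
W=np.array([unproj(c,q,61) for q in lid(c,(115,160,190,225))]); print(W.mean(0),bot.get_obs()["tool_pos"],bot.get_obs()["contact_force"])
cv2.imwrite("pics/f4.png",np.hstack(out))
```

```text
scene clip_front [([154.1, 238.0, 18.8, 13.2], 0.45)]
scene clip_left []
scene clip_right []
top clip_front []
top clip_left []
top clip_right []
[520.80513784 367.07989447] [3.84058502e+02 2.20698008e-01 2.58317716e+02] [-0.6042437  -0.00376694 -0.3277379 ]
```

View pics/f4.png

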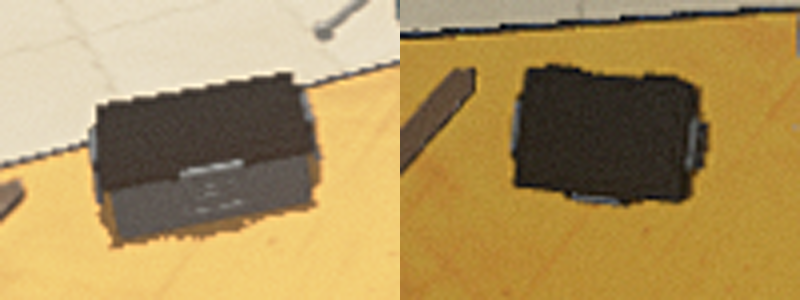

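The final picture shows all three clips against the walls. In the top view only thin slivers show at (598,198), (516,130) and (698,145). The right-hand sliver's width fits a flap hanging straight down seen obliquely. The lid centre is within 1 mm of where it started.

```bash
python3 -c "
from plant import bot
print(bot.close_job())"
```

```text
the job is handed in; nothing more can be done
None
```

I folded the front, left and right clips of the open box down with the closed fingertips, and handed the job in at about 14 s. `bot.close_job()` gave no verdict.

- **Clips shut:** I pushed each clip until it hit its stop, where the force rose to between 10 and 14 N. The left and right stop positions were about 171 mm apart, as expected for shut clips. The final pictures show all three clips against the walls.
- **Box position:** the lid centre measured (520.8, 367.1) mm at the end against (521.0, 367.5) mm at the start. The box looked level. While shutting the end clips it seemed to slide about 1 mm each way.
- **Arm clear:** it ended about 400 mm from the box, touching nothing.
- **Checks that disagreed:**
  - The clip stops suggested the box stands about 2 mm further in x and y than the camera measured, which is within the calibration error.
  - The clip detector found only the front clip at the end. The left and right clips rest on the stop forces and the picture.
  - On the first descent at the right clip I was too close to its hinge and pushed with about 8–10 N, so I moved out 4 mm and carried on.

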